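# Draw the aligning bar out of a tacked tube

## Task

The two tube lengths in the pipe vise are tacked together, so the round bar that kept them in line has to come out. Draw it straight out of the tube towards you without levering it hard against the bore, then lay it gently in both vees of the bar rest, about midway along, and let go of it. Leave the other things on the bench where they are.

Things in the scene. Friction and masses are not known exactly. Their poses are not given: they have to be found in the camera images.
- pipe_vise: Grey yoke pipe vise on a dark 270 x 100 x 50 mm base, fixed, never opens; it holds a horizontal tube of two tacked lengths, 250 mm long, 29 mm outside, 19 mm bore, axis 130 mm above the bench, mouth flush with the vise's front. Origin on the bench exactly below the mouth; x level along the tube, INTO it (away from the robot); z up. Legs 28 to 48 mm either side of the tube, 116 mm wide in all.
- tube_mouth (a point): Centre of the tube's front mouth, 130 mm above the bench; axes as pipe_vise (x into the tube). The vise rises straight above it (bridge up to 233 mm), so near the mouth the hand must lean back from the vise, about 25 to 40 degrees from vertical, fingertips towards the mouth.
- handle_tip (a point): Free end of the vise screw's T-handle, a fixed 10 mm rod with a 16 mm ball end, level above the tube and parallel to it, 256 mm above the bench; it reaches 32 mm out in front of the mouth and must be kept clear of.
- bar: Round steel bar, 16 mm thick, 360 mm long, 0.4 to 0.7 kg, lying loose on the bottom of the bore (axis about 1.6 mm below the tube's). Origin mid-length on its axis; x along it, +x to the end that starts inside the tube. Until its rear end has passed the tacks, 120 mm from the mouth, their roots pinch it: a steady pull of 10 to 20 N is needed, later a few N. Pulled askew it levers against the bore.
- bar_front (a point): Centre of the bar's end face that stands 40 to 52 mm out of the mouth at first (180 mm from bar along -x). The bar is too long to come out in one pull within an arm's reach: pull, let go, take a new hold nearer the mouth. Let go with more than half of it out, it droops a few degrees but stays as long as some 40 mm are still inside.
- bar_rest: Fixed bar rest: two 30 mm long pieces of angle iron, open side up, on uprights on a dark base plate 220 x 70 x 8 mm. Origin on the bench under its middle; x along it (a bar may lie in it either way round). The vees stand 85 mm either side of the middle, inner apex 55 mm above the bench, 90 degrees, tips 79 mm high and 48 mm apart; between them 140 mm of free length.
- rest_seat (a point): Where the middle of a seated bar's axis lies: above the middle of the bar rest, 66 mm above the bench; axes as bar_rest.
- hammer: Bystander: chipping hammer, 254 x 163 x 25 mm, lying.
- magnet: Bystander: flat arrow-shaped welding magnet, 93 x 63 x 18 mm, lying.
- gel_tin: Bystander: round tin, 69 mm wide, 52 mm high.
- pliers: Bystander: locking pliers, 247 x 43 x 15 mm, lying.

How it is judged:
By the outcome, as a careful person would: the job done as asked, in the order asked, and still so for the second after the job is handed in, with the robot touching nothing.
It also fails if it takes over 66 s, if anything falls off the work surface, if the arm or the gripper's body presses on something with over 40 N, if the wrist force passes 120 N, or if a joint passes its speed limit or range.

## Robot

A 6-joint arm with a two-finger parallel gripper is mounted at the origin on a cart in front of the work surface, level with it; the furniture and walls round the work are solid. World frame = base frame: x ahead of the robot, y to its left, z up, the work surface at z = 0. Lengths are in m, angles in rad, forces in N, time in s.
With the tool pointing down it reaches from about 0.25 to 0.775 m from the base axis. Payload 4 kg.
Tool frame: the origin (TCP) lies between the finger pads; the fingertips stand 25 mm ahead of it and the grasp point (between the pads) lies 6 mm ahead of it (robot.tip_reach is the z of the fingertips in the tool frame, in m); z points along the fingers, y is the line along which they close (so a half turn about z gives the same grasp; the last joint's range is limited). The gripper opens to 94 mm and grips with 3 to 60 N. Pads are 16 mm wide; open, the fingers measure 119 mm over their backs; the gripper's body (75 mm by 177 mm) begins 78 mm behind the grasp point.
Start: joints at [1.011, 0.087, 1.371, -0, 1.684, -0.103], TCP at [0.243, 0.494, 0.231] pointing down, gripper open.
Joint ranges: [-3.1, 3.1], [-0.76, 2.03], [0.27, 2.55], [-1.08, 4.22], [0.17, 2.65], [-2.57, 2.57]. Speed limits (rad/s): [2.79, 2.79, 3.14, 3.14, 3.14, 3.14].

## Interface

Orientations are given as [roll, pitch, yaw] about the fixed x, y, z axes, in that order (R = Rz(yaw) Ry(pitch) Rx(roll)).
In Python, from bench import robot gives the robot as it stands. The module is installed in compiled form; this text tells all that it offers.
- The arm moves only by the shell command python3 -m handwheel 'ROWS'. ROWS is JSON, a list of rows, each a list of 3 entries, a list of its own where there are three numbers: the turn, a rotation vector about the world's x, y, z in units of 90 degrees (1.0 is 90 degrees), then the shift along the world's x, y, z in units of 0.05 m (1.0 is 0.05 m), then the closure, from 0 (fully open) to 1 (shut). A call has 1 to 5 rows; each row shifts and turns the commanded pose from where the row before left it; what a row does not reach is not made up. A row lasts 1/10 s, in which the tool goes at most 50 mm and 8.59 degrees, less where a joint would pass 70% of its speed; a pose out of reach is approached as far as the arm can. A call with a number of a shift or a turn outside -1 to 1 is refused whole. A call with a gripper value outside its range is refused whole. The fingers move at their own pace and stop on an object; the grip force is fixed at half the most. Time passes only in rows, so rows that do not move let the fingers close. It gives the time, the measured TCP pose, the force, the opening and the grip force at its end, in the units of the state.
- robot.get_obs(): the state, without advancing time (a new reading comes with each control period).
- robot.snapshot(name): name is "scene" or "top" or "wrist"; returns (picture, depth): 400x640x3 uint8, red, green, blue; 400x640 float32, m along the optical axis (not along the pixel's ray), 0 where there is no reading.
- robot.calibration(name): a dict with "mtx" (3x3 intrinsics, pixels), "D" ([k1, k2, p1, p2, k3] as OpenCV has them; the pictures are not rectified), "extrinsics" (4x4, takes a point from camera to world coordinates); the wrist camera has in their place "hand_eye" (4x4, takes a point from camera to tool coordinates, whose origin is the TCP and whose axes are the flange's). Camera axes: x right, y down, z forward; pixel columns grow to the right and rows downward; lengths in m; the calibration is good to about 2 mm. A picture is of the moment at which its call begins: read the wrist's pose just before it. calibration takes no time and is no camera call.
- robot.close_job(): hands the job in; it is judged then, once.
Trained networks look in the newest picture that a camera, given by its name, has taken for a name from the list of things; names that differ only in an ending like _2 or _b are one class to them, and where a whole thing is asked for, a point or a joint stands for the part that bears it (a point fixed in the world has none). Each returns a list of dicts, best first, with "p" (0 to 1); they miss things now and then, are a little off and sometimes report something else, mostly with a low value. They report only what shows in the picture. A call takes as long as a camera call.
- robot.boxes_of(query, camera): "bbox" ([left, top, right, bottom] in pixels, round what is visible of it).
The state is a dict: "time": time; "joint_positions": joint angles; "qvel": joint speeds; "joint_torque": joint torques, N m; "tool_pos": TCP position; "ee_rot": TCP orientation; "wrist_force": force on the tool from outside, world axes, zero at the start; "wrist_torque": the same for the moment, N m; "width": finger opening in m; "finger_force": force on a finger pad.
Only numpy, scipy, OpenCV 4.12 (cv2) and the standard library are available. Lean on these libraries where they do the work, as an engineer would, in place of code of your own. Each camera call takes 0.05 s, during which the arm holds its last target. There are 200 camera calls.

## Working session

There is one attempt and no reset: what is moved stays moved. The work goes in short steps, Python scripts to look and compute and a shell command to move; the robot and the scene stay as the last step left them, time stands still between calls to the robot, and variables do not carry over. Pictures are saved under pics/ and viewed, at most 10 in all, crops included, and the job is handed in when it is done.

```bash
mkdir -p pics
cat > h.py <<'E'
import numpy as np, cv2
from bench import robot
from scipy.spatial.transform import Rotation as R
def cam(n):
    c=robot.calibration(n); 
    if n!='wrist': return np.array(c['mtx']),np.array(c['D']),np.array(c['extrinsics'])
    o=robot.get_obs(); T=np.eye(4); T[:3,:3]=R.from_euler('xyz',o['ee_rot']).as_matrix(); T[:3,3]=o['tool_pos']
    return np.array(c['mtx']),np.array(c['D']),T@np.array(c['hand_eye'])
def cloud(n,name=None):
    K,D,E=cam(n); p,d=robot.snapshot(n)
    if name: cv2.imwrite('pics/'+name+'.png',p[:,:,::-1])
    u,v=np.meshgrid(np.arange(640),np.arange(400))
    q=cv2.undistortPoints(np.stack([u,v],-1).reshape(-1,1,2).astype(float),K,D).reshape(400,640,2)
    P=np.dstack([q[...,0]*d,q[...,1]*d,d])@E[:3,:3].T+E[:3,3]
    P[d==0]=np.nan
    return p,P
E
python3 - <<'E'
from h import *
for n in ('scene','top'):
    p,P=cloud(n,n); np.save(n+'.npy',P)
    for q in ('pipe_vise','bar','bar_rest','hammer','magnet','gel_tin','pliers'):
        for b in robot.boxes_of(q,n)[:2]:
            x=b['bbox'];i=[int(t) for t in x]
            s=P[i[1]:i[3],i[0]:i[2]].reshape(-1,3)
            print(n,q,round(b['p'],2),i,np.round(np.nanmedian(s,0),3))
    print(np.round(cam(n)[2],2).tolist())
print({k:np.round(v,3).tolist() for k,v in robot.get_obs().items()},robot.tip_reach)
E
```

```text
scene bar_rest 0.57 [397, 170, 435, 224] [ 0.5   -0.364  0.005]
scene hammer 0.7 [300, 158, 364, 191] [ 0.782 -0.228  0.003]
scene gel_tin 0.77 [235, 281, 249, 307] [0.585 0.378 0.051]
scene pliers 0.96 [343, 214, 392, 255] [ 0.5   -0.11   0.003]
[[-0.69, -0.54, 0.48, -0.17], [-0.72, 0.52, -0.46, 0.77], [-0.0, -0.67, -0.75, 1.36], [0.0, 0.0, 0.0, 1.0]]
top pipe_vise 0.85 [295, 141, 339, 204] [0.699 0.029 0.096]
top bar 0.64 [314, 200, 317, 209] [0.604 0.034 0.137]
top bar_rest 0.92 [417, 214, 472, 283] [ 0.483 -0.355  0.004]
top hammer 0.83 [386, 142, 410, 192] [ 0.736 -0.221  0.001]
top magnet 0.57 [233, 211, 258, 236] [0.56  0.255 0.016]
top gel_tin 0.95 [197, 202, 222, 224] [0.592 0.358 0.05 ]
top pliers 0.56 [321, 245, 398, 257] [ 0.475 -0.097  0.001]
[[-0.0, -1.0, 0.09, 0.51], [-1.0, 0.0, 0.03, 0.01], [-0.03, -0.09, -1.0, 1.22], [0.0, 0.0, 0.0, 1.0]]
{'time': 0.8, 'joint_positions': [1.011, 0.087, 1.371, 0.0, 1.684, -0.103], 'qvel': [-0.001, 0.0, -0.0, -0.002, -0.001, -0.0], 'joint_torque': [0.001, -33.998, -30.258, 0.072, 0.023, 0.0], 'tool_pos': [0.243, 0.494, 0.231], 'ee_rot': [3.141, 0.0, 2.685], 'wrist_force': [0.223, 0.154, -0.352], 'wrist_torque': [-0.064, -0.06, 0.031], 'finger_force': 0.0, 'width': 0.094} 0.025
```

Run:
```python
from h import *
a=cv2.imread('pics/top.png'); cv2.imwrite('pics/topc.png',cv2.resize(a[130:300,180:490],(775,425),interpolation=cv2.INTER_CUBIC))
P=np.load('top.npy')
# high points of the vise & rest
v=P[135:212,285:350].reshape(-1,3)
for lo,hi in((.09,.2),(.2,.24),(.24,.3)):
    s=v[(v[:,2]>lo)&(v[:,2]<hi)]; print(lo,len(s),np.round(s.min(0),3),np.round(s.max(0),3)) if len(s) else 0
b=P[196:212,308:322]; m=(b[...,2]>.11)&(b[...,2]<.16)
print('bar',np.round(b[m],3).tolist())
r=P[210:288,412:477].reshape(-1,3); s=r[(r[:,2]>.035)&(r[:,2]<.1)]
import scipy.cluster.vq as q
c,l=q.kmeans2(s[:,:2],2,seed=1,minit='++'); print(c,c.mean(0),np.degrees(np.arctan2(*(c[1]-c[0])[::-1])),len(s))
```

```text
0.09 420 [ 0.594 -0.027  0.094] [0.775 0.089 0.199]
0.2 525 [ 0.631 -0.019  0.203] [0.685 0.079 0.24 ]
0.24 326 [0.602 0.014 0.241] [0.76  0.077 0.299]
bar [[0.63, 0.032, 0.137], [0.63, 0.029, 0.136], [0.63, 0.027, 0.134], [0.631, 0.024, 0.124], [0.631, 0.021, 0.128], [0.627, 0.032, 0.135], [0.627, 0.029, 0.138], [0.628, 0.027, 0.129], [0.625, 0.029, 0.136], [0.625, 0.027, 0.133], [0.622, 0.029, 0.134], [0.622, 0.027, 0.132], [0.619, 0.029, 0.136], [0.619, 0.027, 0.131], [0.616, 0.029, 0.138], [0.617, 0.027, 0.131], [0.613, 0.032, 0.136], [0.613, 0.029, 0.135], [0.611, 0.041, 0.133], [0.611, 0.038, 0.134], [0.611, 0.035, 0.134], [0.61, 0.032, 0.137], [0.61, 0.029, 0.137], [0.607, 0.04, 0.141], [0.608, 0.038, 0.139], [0.608, 0.035, 0.136], [0.608, 0.032, 0.138], [0.608, 0.029, 0.136], [0.606, 0.044, 0.13], [0.605, 0.04, 0.138], [0.605, 0.038, 0.14], [0.605, 0.035, 0.137], [0.605, 0.032, 0.137], [0.605, 0.029, 0.137], [0.603, 0.044, 0.127], [0.602, 0.041, 0.136], [0.602, 0.038, 0.137], [0.602, 0.035, 0.141], [0.603, 0.032, 0.131], [0.602, 0.029, 0.134], [0.6, 0.044, 0.13], [0.6, 0.041, 0.131], [0.6, 0.038, 0.134], [0.599, 0.035, 0.135], [0.6, 0.032, 0.134], [0.6, 0.029, 0.13], [0.597, 0.043, 0.13], [0.597, 0.041, 0.132], [0.597, 0.038, 0.134], [0.597, 0.035, 0.137], [0.597, 0.032, 0.133], [0.597, 0.03, 0.13], [0.594, 0.041, 0.131], [0.594, 0.038, 0.133], [0.594, 0.035, 0.133], [0.594, 0.032, 0.13]]
[[ 0.55445567 -0.38642548]
 [ 0.40370217 -0.30951242]] [ 0.47907892 -0.34796895] 152.96974016115846 399
```

View pics/topc.png

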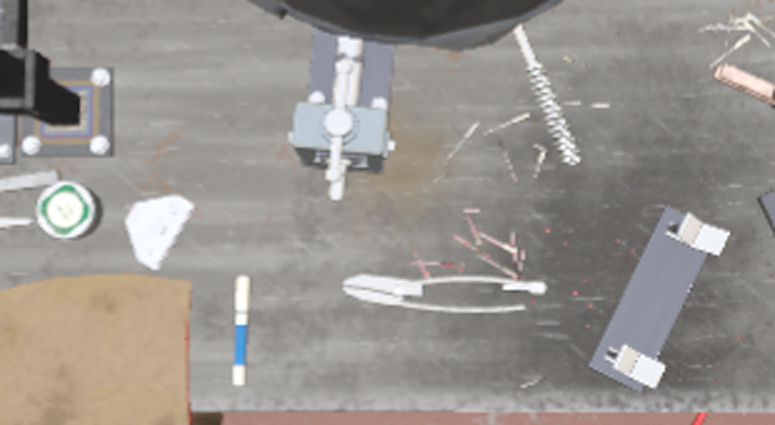

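View pics/scene.png

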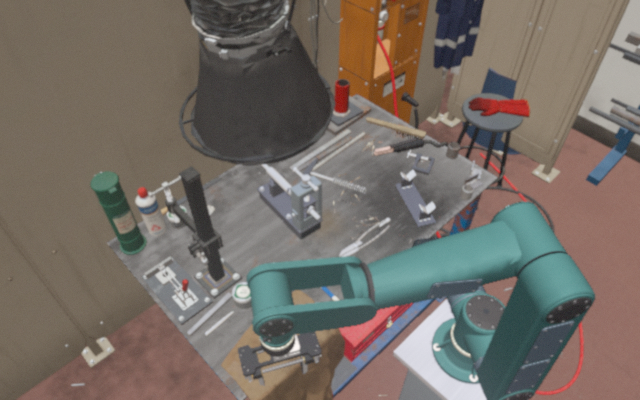

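```bash
cat >> h.py <<'E'
def Rt(yaw,a,s):
    f=np.array([np.cos(yaw),np.sin(yaw),0]); z=f*np.sin(a)-np.array([0,0,np.cos(a)]); y=s*np.array([-f[1],f[0],0])
    return np.column_stack([np.cross(y,z),y,z])
def plan(p,yaw,a,s,droop=0):
    o=robot.get_obs(); A=R.from_euler('xyz',o['ee_rot'])
    t=(R.from_matrix(Rt(np.radians(yaw),np.radians(a),s))*A.inv()).as_rotvec()/(np.pi/2)
    print(s,'turn',np.round(t,4),'n',round(np.linalg.norm(t)/.0954,1),'shift',np.round((np.array(p)-o['tool_pos'])/.05,3))
E
python3 - <<'E'
from h import *
for s in(1,-1): plan([.42,.04,.22],-5,35,s)
E
```

```text
1 turn [-0.1052 -0.3766  0.2278] n 4.7 shift [ 3.548 -9.072 -0.211]
-1 turn [ 0.5225 -0.1456 -1.6909] n 18.6 shift [ 3.548 -9.072 -0.211]
```

```bash
python3 -m handwheel '[[[-0.0105,-0.0377,0.0228],[0.3,-0.9,0],0],[[-0.0105,-0.0377,0.0228],[0.3,-0.9,0],0],[[-0.0105,-0.0377,0.0228],[0.35,-0.9,0],0],[[-0.0105,-0.0377,0.0228],[0.35,-0.9,0],0],[[-0.0105,-0.0377,0.0228],[0.35,-0.9,0],0]]'; python3 -m handwheel '[[[-0.0105,-0.0377,0.0228],[0.38,-0.9,0],0.3],[[-0.0105,-0.0377,0.0228],[0.38,-0.9,0],0.3],[[-0.0105,-0.0377,0.0228],[0.38,-0.9,0],0.3],[[-0.0105,-0.0377,0.0228],[0.38,-0.9,-0.1],0.3],[[-0.0105,-0.0377,0.0228],[0.38,-0.9,-0.1],0.3]]'; python3 -m handwheel '[[[0,0,0],[0,0,0],0.5],[[0,0,0],[0,0,0],0.5],[[0,0,0],[0,0,0],0.5]]'
python3 - <<'E'
from h import *
p,P=cloud('wrist','w1'); np.save('w1.npy',P)
for q in ('bar','bar_front','tube_mouth','handle_tip','pipe_vise'):
    for b in robot.boxes_of(q,'wrist')[:2]: print(q,round(b['p'],2),[int(t) for t in b['bbox']])
for s in(1,): plan([.42,.04,.22],-5,35,s)
E
```

```text
time: 1.3
tool_pos: [0.3255, 0.2671, 0.2308]
ee_rot: [3.111, 0.309, 2.863]
wrist_force: [0.5, 0.8, 0.5]
width: 0.0938
finger_force: 0.0
time: 1.8
tool_pos: [0.4188, 0.0463, 0.2216]
ee_rot: [3.14, 0.611, 3.054]
wrist_force: [0.5, -0.2, 0.2]
width: 0.0658
finger_force: 0.0
time: 2.1
tool_pos: [0.4187, 0.0487, 0.2213]
ee_rot: [3.138, 0.606, 3.052]
wrist_force: [0.3, 0.2, 0.0]
width: 0.0482
finger_force: 0.0
bar 0.54 [312, 257, 331, 288]
bar_front 0.8 [313, 261, 328, 287]
bar_front 0.7 [100, 110, 311, 152]
tube_mouth 0.79 [276, 205, 367, 376]
handle_tip 0.78 [273, 205, 366, 373]
pipe_vise 0.81 [276, 202, 367, 377]
1 turn [-0.0016 -0.0035 -0.0015] n 0.0 shift [ 0.028 -0.191 -0.018]
```

View pics/w1.png

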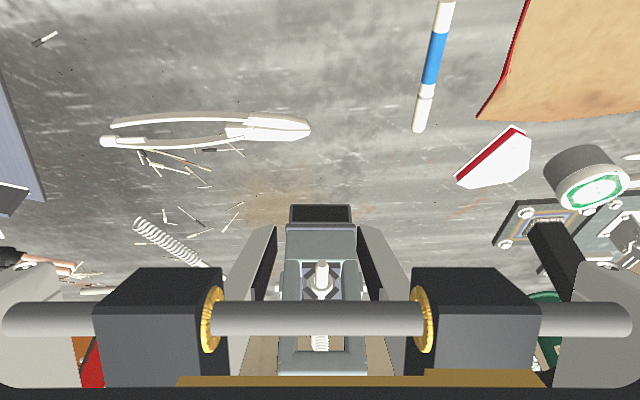

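Run:
```python
from h import *
P=np.load('w1.npy')
b=P[255:300,305:336]; 
np.set_printoptions(suppress=True,linewidth=200)
for r in range(256,300,4): print(r,[tuple(np.round(P[r,c],3)) for c in (311,316,321,326,331)])
# front face of base: rows 207-222, cols 293-348
f=P[209:222,294:347].reshape(-1,3); f=f[np.isfinite(f[:,0])]
A=np.c_[f[:,1],f[:,2],np.ones(len(f))]; k=np.linalg.lstsq(A,f[:,0],rcond=None)[0]; print('base front x=a y+b z+c',k,f.min(0),f.max(0))
for r in (230,240,250,265,280,300):
    print(r,[tuple(np.round(P[r,c],3)) for c in (250,275,284,290,352,358,368,390)])
```

```text
256 [(np.float64(0.634), np.float64(0.022), np.float64(0.095)), (np.float64(0.636), np.float64(0.028), np.float64(0.094)), (np.float64(0.637), np.float64(0.035), np.float64(0.094)), (np.float64(0.637), np.float64(0.041), np.float64(0.094)), (np.float64(0.637), np.float64(0.048), np.float64(0.095))]
260 [(np.float64(0.635), np.float64(0.022), np.float64(0.1)), (np.float64(0.635), np.float64(0.028), np.float64(0.1)), (np.float64(0.592), np.float64(0.038), np.float64(0.125)), (np.float64(0.638), np.float64(0.041), np.float64(0.1)), (np.float64(0.638), np.float64(0.048), np.float64(0.1))]
264 [(np.float64(0.637), np.float64(0.022), np.float64(0.105)), (np.float64(0.594), np.float64(0.032), np.float64(0.129)), (np.float64(0.594), np.float64(0.038), np.float64(0.129)), (np.float64(0.594), np.float64(0.043), np.float64(0.13)), (np.float64(0.639), np.float64(0.047), np.float64(0.105))]
268 [(np.float64(0.638), np.float64(0.022), np.float64(0.11)), (np.float64(0.597), np.float64(0.032), np.float64(0.132)), (np.float64(0.595), np.float64(0.038), np.float64(0.134)), (np.float64(0.597), np.float
[... 4466 characters left out ...]
t64(0.64), np.float64(0.073), np.float64(0.128)), (np.float64(0.643), np.float64(0.08), np.float64(0.127)), (np.float64(0.411), np.float64(0.072), np.float64(0.24)), (np.float64(0.39), np.float64(0.079), np.float64(0.25))]
300 [(np.float64(0.387), np.float64(0.025), np.float64(0.257)), (np.float64(0.993), np.float64(-0.101), np.float64(-0.001)), (np.float64(0.633), np.float64(-0.01), np.float64(0.153)), (np.float64(0.632), np.float64(-0.002), np.float64(0.154)), (np.float64(0.64), np.float64(0.071), np.float64(0.153)), (np.float64(0.641), np.float64(0.078), np.float64(0.153)), (np.float64(1.012), np.float64(0.119), np.float64(-0.0)), (np.float64(0.381), np.float64(0.077), np.float64(0.262))]
```

Run:
```python
from h import *
plan([.55,.042,.1333],-5.5,35,1); plan([.6096,.036,.1333],-5.5,35,1)
```

```text
1 turn [-0.0017 -0.0035 -0.0071] n 0.1 shift [ 2.628 -0.151 -1.752]
1 turn [-0.0017 -0.0035 -0.0071] n 0.1 shift [ 3.82  -0.271 -1.752]
```

```bash
python3 -m handwheel '[[[-0.0017,-0.0035,-0.007],[0.4,-0.03,-0.5],0.6],[[0,0,0],[0.5,-0.03,-0.5],0.6],[[0,0,0],[0.6,-0.03,-0.5],0.6],[[0,0,0],[0.6,-0.03,-0.25],0.6],[[0,0,0],[0.53,-0.03,0],0.6]]'; python3 -m handwheel '[[[0,0,0],[0,0,0],0.6],[[0,0,0],[0,0,0],0.6]]'
python3 - <<'E'
from h import *
p,P=cloud('wrist','w2'); np.save('w2.npy',P)
print(robot.boxes_of('bar','wrist')[:2])
m=(P[...,2]>.126)&(P[...,2]<.145)&(P[...,0]>.585)&(P[...,0]<.634)&(abs(P[...,1]-.036)<.015)
s=P[m]
for lo in np.arange(.585,.634,.006):
    t=s[(s[:,0]>=lo)&(s[:,0]<lo+.006)]
    if len(t)>3: print(np.round(lo,3),len(t),t[:,1].min().round(4),t[:,1].max().round(4),np.percentile(t[:,2],97).round(4))
plan([.6096,.036,.1333],-5.5,35,1)
E
```

```text
time: 2.9
tool_pos: [0.5496, 0.0415, 0.1292]
ee_rot: [-3.141, 0.605, 3.044]
wrist_force: [-0.4, 0.3, 1.2]
width: 0.0375
finger_force: 0.0
time: 3.1
tool_pos: [0.5499, 0.0411, 0.1327]
ee_rot: [-3.141, 0.609, 3.043]
wrist_force: [-0.4, -0.3, 0.1]
width: 0.0376
finger_force: 0.0
[{'bbox': [311.1, 279.5, 333.1, 301.6], 'p': 0.66}]
0.591 286 0.0312 0.0442 0.1347
0.597 114 0.0299 0.0453 0.1359
0.603 20 0.0293 0.045 0.1339
0.609 7 0.0285 0.0445 0.1311
1 turn [ 0.     -0.0001  0.0019] n 0.0 shift [ 1.204 -0.097 -0.   ]
```

View pics/w2.png

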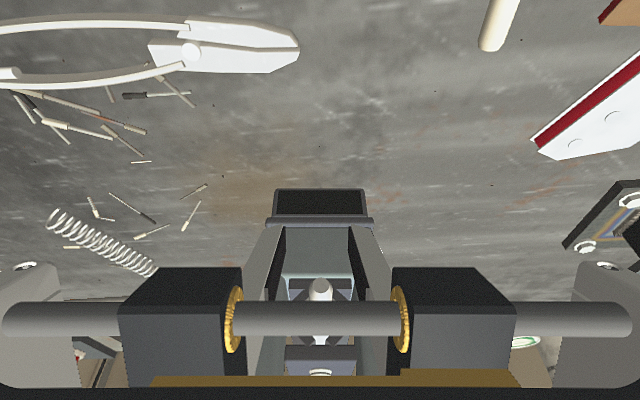

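```bash
python3 -m handwheel '[[[0,0,0.002],[0.4,-0.035,0],0.6],[[0,0,0],[0.4,-0.035,0],0.6],[[0,0,0],[0.3,-0.03,0],0.6],[[0,0,0],[0.1,0,0],0.6],[[0,0,0],[0,0,0],0.7]]'; python3 -m handwheel '[[[0,0,0],[0,0,0],0.8],[[0,0,0],[0,0,0],0.9],[[0,0,0],[0,0,0],1],[[0,0,0],[0,0,0],1],[[0,0,0],[0,0,0],1]]'; python3 -m handwheel '[[[0,0,0],[0,0,0],1],[[0,0,0],[0,0,0],1]]'
```

```text
time: 3.7
tool_pos: [0.6098, 0.0354, 0.1337]
ee_rot: [-3.142, 0.611, 3.045]
wrist_force: [-0.2, -0.1, 0.2]
width: 0.0323
finger_force: 0.0
time: 4.2
tool_pos: [0.6094, 0.0367, 0.1332]
ee_rot: [3.139, 0.61, 3.044]
wrist_force: [-2.4, 4.9, 1.7]
width: 0.0155
finger_force: 30.0
time: 4.4
tool_pos: [0.6094, 0.0367, 0.1332]
ee_rot: [3.139, 0.61, 3.044]
wrist_force: [-1.4, 4.5, 0.7]
width: 0.0153
finger_force: 30.0
```

```bash
python3 -m handwheel '[[[0,0,0],[0,0.016,0],1],[[0,0,0],[-0.05,0.005,0],1],[[0,0,0],[-0.1,0.01,0],1],[[0,0,0],[-0.12,0.012,0],1],[[0,0,0],[-0.12,0.012,0],1]]'; python3 -m handwheel '[[[0,0,0],[-0.12,0.0115,0],1],[[0,0,0],[-0.12,0.0115,0],1],[[0,0,0],[-0.12,0.0115,0],1],[[0,0,0],[-0.12,0.0115,0],1]]'
```

```text
time: 4.9
tool_pos: [0.5927, 0.0375, 0.1345]
ee_rot: [-3.142, 0.617, 3.045]
wrist_force: [13.7, -0.5, -7.0]
width: 0.0151
finger_force: 30.0
time: 5.3
tool_pos: [0.5687, 0.0398, 0.1345]
ee_rot: [-3.141, 0.617, 3.045]
wrist_force: [13.9, 0.8, -6.1]
width: 0.015
finger_force: 30.0
```

```bash
python3 -m handwheel '[[[0,0,0],[-0.14,0.0135,-0.015],1],[[0,0,0],[-0.16,0.0155,0],1],[[0,0,0],[-0.16,0.0155,0],1],[[0,0,0],[-0.16,0.0155,0],1],[[0,0,0],[-0.16,0.0155,0],1]]'; python3 -m handwheel '[[[0,0,0],[-0.16,0.0155,0],1],[[0,0,0],[-0.16,0.0155,0],1],[[0,0,0],[-0.16,0.0155,0],1],[[0,0,0],[-0.16,0.0155,0],1],[[0,0,0],[-0.1,0.01,0],1]]'
python3 - <<'E'
from h import *
p,P=cloud('wrist','w3'); np.save('w3.npy',P)
E
```

```text
time: 5.8
tool_pos: [0.53, 0.0435, 0.1346]
ee_rot: [-3.141, 0.619, 3.045]
wrist_force: [13.9, -0.1, -5.6]
width: 0.0154
finger_force: 30.0
time: 6.3
tool_pos: [0.4927, 0.0471, 0.1347]
ee_rot: [-3.141, 0.619, 3.045]
wrist_force: [11.8, -1.6, -4.0]
width: 0.0153
finger_force: 30.0
```

View pics/w3.png

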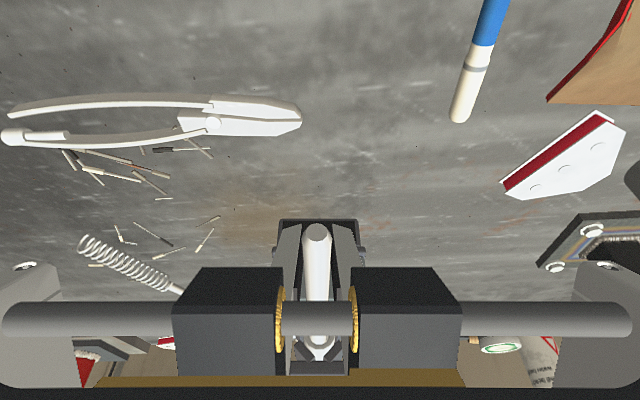

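```bash
python3 -m handwheel '[[[0,0,0],[-0.12,0.0115,0],1],[[0,0,0],[-0.18,0.017,0],1],[[0,0,0],[-0.2,0.019,0],1],[[0,0,0],[-0.2,0.019,0],1],[[0,0,0],[-0.2,0.019,0],1]]'; python3 -m handwheel '[[[0,0,0],[-0.2,0.019,0],1],[[0,0,0],[-0.2,0.019,0],1],[[0,0,0],[-0.2,0.019,0],1],[[0,0,0],[-0.2,0.019,0],1],[[0,0,0],[-0.1,0.01,0],1]]';python3 -m handwheel '[[[0,0,0],[0,0,0],1]]'
python3 - <<'E'
from h import *
p,P=cloud('wrist','w4'); np.save('w4.npy',P)
# front end from top camera too
p,T=cloud('top','t4'); np.save('t4.npy',T)
m=(abs(T[...,2]-.137)<.012)&(abs(T[...,1]-.045)<.04)&(T[...,0]<.64)&(T[...,0]>.3)
s=T[m]; print(len(s)); print(np.round(np.percentile(s[:,0],[0,2,50,98]),3) if len(s) else 0)
m=(abs(P[...,2]-.137)<.012)&(abs(P[...,1]-.045)<.03)&(P[...,0]<.64)&(P[...,0]>.3); s=P[m]
for lo in np.arange(.36,.64,.02):
    t=s[(s[:,0]>=lo)&(s[:,0]<lo+.02)]
    if len(t)>3: print(np.round(lo,3),len(t),t[:,1].min().round(4),t[:,1].max().round(4),np.percentile(t[:,2],97).round(4),t[:,0].min().round(4))
E
```

```text
time: 6.85
tool_pos: [0.4481, 0.0512, 0.1353]
ee_rot: [-3.141, 0.62, 3.045]
wrist_force: [13.4, -0.4, -4.0]
width: 0.0151
finger_force: 30.0
time: 7.35
tool_pos: [0.4, 0.0558, 0.1323]
ee_rot: [-3.141, 0.611, 3.045]
wrist_force: [2.7, 0.4, -1.8]
width: 0.015
finger_force: 30.0
time: 7.45
tool_pos: [0.3995, 0.056, 0.1316]
ee_rot: [-3.141, 0.609, 3.045]
wrist_force: [-2.2, 0.7, -1.6]
width: 0.015
finger_force: 30.0
578
[0.381 0.388 0.491 0.635]
0.36 352 0.037 0.075 0.1489 0.3741
0.38 1906 0.0361 0.075 0.1447 0.38
0.4 499 0.0453 0.0626 0.1352 0.4
0.42 375 0.0439 0.0609 0.1349 0.4201
0.44 199 0.0421 0.0589 0.1349 0.4401
0.46 4 0.0417 0.0568 0.1291 0.4608
0.5 15 0.0406 0.0478 0.1353 0.5157
0.52 120 0.0349 0.0501 0.1354 0.5202
0.54 128 0.0325 0.0496 0.1361 0.54
0.56 103 0.0314 0.048 0.1363 0.5601
0.58 83 0.0292 0.0455 0.1362 0.5802
0.6 72 0.0278 0.044 0.1364 0.6004
0.62 280 0.015 0.053 0.1399 0.6203
```

```bash
python3 -m handwheel '[[[0,0,0],[0,0,0],0.9],[[0,0,0],[0,0,0],0.8],[[0,0,0],[0,0,0],0.7],[[0,0,0],[0,0,0],0.6],[[0,0,0],[0,0,0],0.6]]'; python3 -m handwheel '[[[0,0,0],[0.4,-0.0385,0],0.6],[[0,0,0],[0.7,-0.0674,0],0.6],[[0,0,0],[0.8,-0.077,0],0.6],[[0,0,0],[0.8,-0.077,0],0.6],[[0,0,0],[0.53,-0.051,0],0.6]]'; python3 -m handwheel '[[[0,0,0],[0,0,0],0.6],[[0,0,0],[0,0,0],0.6]]'
python3 - <<'E'
from h import *
for n in('wrist','top'):
  p,P=cloud(n,n+'5'); np.save(n+'5.npy',P)
  m=(abs(P[...,2]-.13)<.02)&(abs(P[...,1]-.037+.096*(P[...,0]-.6))<.013)&(P[...,0]<.636)&(P[...,0]>.3); s=P[m]
  print(n,s[:,0].min())
  for lo in np.arange(.36,.64,.02):
    t=s[(s[:,0]>=lo)&(s[:,0]<lo+.02)]
    if len(t)>3: print(np.round(lo,3),len(t),t[:,1].min().round(4),t[:,1].max().round(4),np.percentile(t[:,2],90).round(4))
E
```

```text
time: 8.05
tool_pos: [0.401, 0.0561, 0.133]
ee_rot: [-3.142, 0.612, 3.045]
wrist_force: [-0.1, -0.4, 0.9]
width: 0.037
finger_force: 0.0
time: 8.55
tool_pos: [0.5647, 0.0401, 0.1326]
ee_rot: [-3.141, 0.612, 3.044]
wrist_force: [-1.2, -0.1, 0.4]
width: 0.0379
finger_force: 0.0
time: 8.75
tool_pos: [0.5618, 0.0405, 0.1317]
ee_rot: [-3.141, 0.609, 3.045]
wrist_force: [-0.7, 0.1, 0.2]
width: 0.0376
finger_force: 0.0
wrist 0.4426603201635712
0.44 3629 0.0428 0.0598 0.1295
0.46 2792 0.0411 0.0585 0.13
0.48 1850 0.0391 0.0566 0.1307
0.5 1277 0.0371 0.0547 0.1314
0.52 916 0.0352 0.0525 0.1321
0.54 690 0.0337 0.0505 0.1328
0.56 524 0.0317 0.0489 0.1335
0.58 406 0.0298 0.0466 0.1342
0.6 247 0.0276 0.0448 0.1346
0.62 93 0.0206 0.0464 0.1258
top 0.5217352203430534
0.52 24 0.0351 0.0492 0.1339
0.54 38 0.0323 0.0493 0.134
0.56 42 0.0322 0.0465 0.1356
0.58 44 0.0295 0.0435 0.1357
0.6 27 0.0266 0.0407 0.137
0.62 23 0.0209 0.0463 0.1445
```

View pics/wrist5.png

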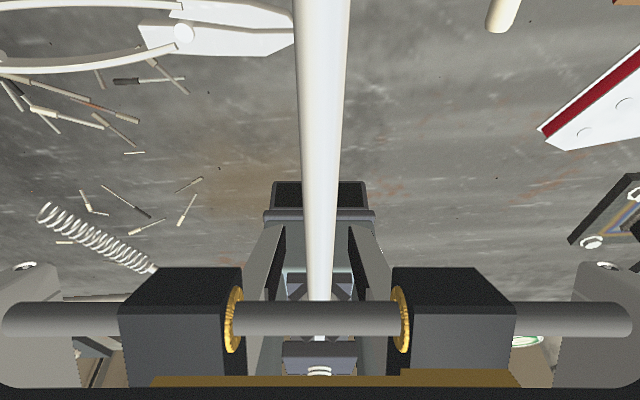

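```bash
python3 -m handwheel '[[[0,0,0],[0,0.01,-0.02],0.7],[[0,0,0],[0,0,0],0.8],[[0,0,0],[0,0,0],0.9],[[0,0,0],[0,0,0],1],[[0,0,0],[0,0,0],1]]'; python3 -m handwheel '[[[0,0,0],[0,0,0],1],[[0,0,0],[0,0,0],1],[[0,0,0],[0,0,0],1]]';  python3 -m handwheel '[[[0,0,0],[-0.06,0.0057,-0.002],1],[[0,0,0],[-0.12,0.0114,-0.004],1],[[0,0,0],[-0.16,0.0152,-0.0054],1]]'
```

```text
time: 9.35
tool_pos: [0.5618, 0.0413, 0.1317]
ee_rot: [3.142, 0.611, 3.045]
wrist_force: [-4.1, 0.7, 3.0]
width: 0.0152
finger_force: 30.0
time: 9.65
tool_pos: [0.5618, 0.0413, 0.1316]
ee_rot: [3.141, 0.61, 3.045]
wrist_force: [-5.7, 1.0, 5.1]
width: 0.015
finger_force: 30.0
time: 9.95
tool_pos: [0.5451, 0.0427, 0.1309]
ee_rot: [3.142, 0.612, 3.044]
wrist_force: [2.7, 0.5, -2.2]
width: 0.0152
finger_force: 30.0
```

Forces are low; continue out of the tube along the bar's own axis.

```bash
python3 -m handwheel '[[[0,0,0],[-0.2,0.019,-0.0068],1],[[0,0,0],[-0.2,0.019,-0.0068],1],[[0,0,0],[-0.2,0.019,-0.0068],1],[[0,0,0],[-0.2,0.019,-0.0068],1],[[0,0,0],[-0.2,0.019,-0.0068],1]]'; python3 -m handwheel '[[[0,0,0],[-0.2,0.019,-0.0068],1],[[0,0,0],[-0.2,0.019,-0.0068],1],[[0,0,0],[-0.2,0.019,-0.0068],1],[[0,0,0],[-0.2,0.019,-0.0068],1],[[0,0,0],[-0.2,0.019,-0.0068],1]]';  python3 -m handwheel '[[[0,0,0],[-0.2,0.019,-0.0068],1],[[0,0,0],[-0.2,0.019,-0.0068],1],[[0,0,0],[-0.2,0.019,-0.0068],1],[[0,0,0],[-0.2,0.019,-0.0068],1],[[0,0,0],[-0.1,0.01,-0.003],1]]'
python3 - <<'E'
from h import *
for n in('wrist','top'):
  p,P=cloud(n,n+'6'); np.save(n+'6.npy',P)
  m=(abs(P[...,2]-.128)<.025)&(abs(P[...,1]-.037+.096*(P[...,0]-.6))<.014)&(P[...,0]<.63)&(P[...,0]>.18); s=P[m]
  print(n,s[:,0].min(),s[:,0].max())
  for lo in np.arange(.2,.64,.03):
    t=s[(s[:,0]>=lo)&(s[:,0]<lo+.03)]
    if len(t)>3: print(np.round(lo,3),len(t),t[:,1].min().round(4),t[:,1].max().round(4),np.percentile(t[:,2],90).round(4))
o=robot.get_obs();print(o['wrist_torque'],o['joint_positions'])
E
```

```text
time: 10.45
tool_pos: [0.4934, 0.0475, 0.1281]
ee_rot: [-3.141, 0.609, 3.045]
wrist_force: [0.8, -0.2, -3.9]
width: 0.015
finger_force: 30.0
time: 10.95
tool_pos: [0.4441, 0.0523, 0.1271]
ee_rot: [-3.141, 0.61, 3.045]
wrist_force: [0.9, -0.2, -5.1]
width: 0.015
finger_force: 30.0
time: 11.45
tool_pos: [0.3991, 0.0567, 0.1257]
ee_rot: [-3.142, 0.611, 3.045]
wrist_force: [-1.0, 0.2, -4.5]
width: 0.0153
finger_force: 30.0
wrist 0.27952877301070045 0.5749895504244213
0.26 2245 0.0576 0.0742 0.1231
0.29 4504 0.0549 0.0734 0.1238
0.32 2400 0.0524 0.0709 0.1248
0.35 2106 0.0443 0.0724 0.1486
0.38 1876 0.0424 0.0719 0.1354
0.41 635 0.0443 0.0621 0.1281
0.44 208 0.0422 0.0596 0.1287
0.5 125 0.036 0.0511 0.1314
0.53 210 0.0337 0.0509 0.1328
0.56 75 0.0319 0.0477 0.1336
top 0.3427697297614355 0.5774797832376586
0.32 15 0.0548 0.0662 0.127
0.35 39 0.0493 0.0663 0.1277
0.38 99 0.043 0.0704 0.1453
0.41 79 0.0411 0.0686 0.1303
0.44 63 0.0409 0.0577 0.1308
0.47 62 0.0381 0.0551 0.1323
0.5 58 0.0353 0.052 0.1333
0.53 60 0.0323 0.0493 0.1344
0.56 37 0.0322 0.0465 0.1352
[0.08482742 0.71042575 0.01614103] [ 0.08369131 -0.66842256  2.26267772 -0.12710303  0.94733623 -1.34813044]
```

View pics/wrist6.png

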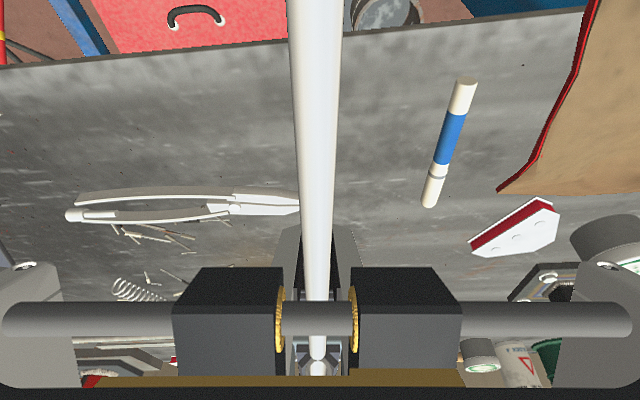

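Run:
```python
from h import *
T=np.load('t4.npy')
p=cv2.imread('pics/t4.png')
r=T[205:292,405:482]; z=r[...,2]
for lo,hi in((.004,.014),(.05,.09)):
    m=(z>lo)&(z<hi); 
    n,lab,st,ce=cv2.connectedComponentsWithStats(m.astype(np.uint8))
    for i in range(1,n):
        if st[i,4]>40:
            s=r[lab==i]; q=cv2.minAreaRect((s[:,:2]*1000).astype(np.float32)); print(lo,st[i,4],q,s[:,2].max())
plan([.4785,-.346,.14],-27,33,1)
```

```text
0.004 1329 ((478.4749755859375, -344.9405517578125), (81.7354736328125, 221.0807342529297), 61.28811264038086) 0.01398350361587819
0.05 193 ((555.5919189453125, -384.71221923828125), (52.53229904174805, 29.546918869018555), 64.14034271240234) 0.08283857819074125
0.05 195 ((404.72607421875, -307.5674133300781), (52.717342376708984, 29.74730682373047), 62.01591873168945) 0.08305160527654687
1 turn [ 0.0063  0.0219 -0.2385] n 2.5 shift [ 1.578 -8.054  0.281]
```

```bash
python3 -m handwheel '[[[0,0.002,0],[0,0,0.2],1],[[0,0.004,0],[0,0,0.2],1],[[0,0.004,-0.01],[0.05,-0.2,0.2],1],[[0,0.004,-0.02],[0.1,-0.4,0.1],1],[[0.001,0.004,-0.02],[0.13,-0.6,0],1]]'; python3 -m handwheel '[[[0.001,0.004,-0.02],[0.13,-0.7,0],1],[[0.001,0,-0.02],[0.13,-0.7,0],1],[[0.001,0,-0.02],[0.13,-0.7,0],1],[[0.001,0,-0.02],[0.13,-0.7,0],1],[[0.001,0,-0.02],[0.13,-0.7,0],1]]'; python3 -m handwheel '[[[0.001,0,-0.02],[0.13,-0.7,0],1],[[0,0,-0.02],[0.13,-0.7,0],1],[[0,0,-0.02],[0.13,-0.7,0],1],[[0,0,-0.02],[0.13,-0.7,0],1],[[0,0,-0.02],[0.13,-0.6,0],1]]'; python3 -m handwheel '[[[0,0,-0.008],[0.1,-0.4,0],1],[[0,0,0],[0.03,-0.2,0],1],[[0,0,0],[0,-0.05,0],1],[[0,0,0],[0,0,0],1],[[0,0,0],[0,0,0],1]]'
python3 - <<'E'
from h import *
plan([.4785,-.346,.14],-27,33,1)
for n in('wrist','top'):
  p,P=cloud(n,n+'7'); np.save(n+'7.npy',P)
  d=np.array([np.cos(np.radians(27)),-np.sin(np.radians(27))]); e=np.array([-d[1],d[0]])
  Q=P[...,:2]-np.array([.480,-.346]); a=Q@d; b=Q@e; z=P[...,2]
  m=(abs(b)<.06)&(abs(a)<.25)
  for lo in np.arange(-.2,.2,.02):
    k=m&(a>=lo)&(a<lo+.02)&(z>.095)&(z<.17)&(abs(b)<.03)
    if k.sum()>5: print(n,'bar a',lo.round(2),k.sum(),b[k].min().round(4),b[k].max().round(4),np.percentile(z[k],90).round(4))
  k=m&(z>.105)&(z<.16)&(abs(b)<.015); print(n,'bar ends',a[k].min(),a[k].max())
  for sg in(-1,1):
    k=m&(z>.06)&(z<.085)&(abs(a-sg*.085)<.03)&(abs(b)<.04)
    if k.sum()>20: print(n,'vee',sg,k.sum(),np.percentile(a[k],[2,98]).round(4),np.percentile(b[k],[1,99]).round(4),z[k].max().round(4))
E
```

```text
time: 12.05
tool_pos: [0.4159, -0.0033, 0.1645]
ee_rot: [-3.14, 0.587, 2.969]
wrist_force: [0.5, -0.2, -4.6]
width: 0.0152
finger_force: 30.0
time: 12.55
tool_pos: [0.4474, -0.1813, 0.1627]
ee_rot: [3.138, 0.577, 2.805]
wrist_force: [0.3, 0.5, -4.2]
width: 0.0153
finger_force: 30.0
time: 13.05
tool_pos: [0.4797, -0.3519, 0.1622]
ee_rot: [3.137, 0.575, 2.647]
wrist_force: [-0.1, 0.1, -4.7]
width: 0.015
finger_force: 30.0
time: 13.55
tool_pos: [0.4856, -0.3802, 0.161]
ee_rot: [3.134, 0.574, 2.636]
wrist_force: [0.2, -0.3, -5.1]
width: 0.0148
finger_force: 30.0
1 turn [-0.0042  0.0005  0.0192] n 0.2 shift [-0.141  0.683 -0.419]
wrist bar a -0.1 3034 -0.03 -0.0177 0.1626
wrist bar a -0.08 2031 -0.03 -0.0182 0.1625
wrist bar a -0.06 1276 -0.03 -0.0187 0.1625
wrist bar a -0.04 833 -0.03 -0.0194 0.1625
wrist bar a -0.02 565 -0.03 -0.0197 0.1624
wrist bar a -0.0 946 -0.03 -0.0087 0.1668
wrist bar a 0.02 409 -0.03 -0.0092 0.1624
wrist bar a 0.04 216 -0.03 -0.0214 0.1623
wrist bar a 0.06 123 -0.03 -0.022 0.1621
wrist bar a 0.12 10 -0.0295 -0.0271 0.1616
wrist bar a 0.14 49 -0.0299 -0.0246 0.16
[... 377 characters left out ...]
 0.1646
top bar a -0.1 40 -0.0297 -0.0182 0.1641
top bar a -0.08 39 -0.0297 -0.0185 0.163
top bar a -0.06 14 -0.0292 -0.0192 0.1635
top bar a -0.0 7 -0.0103 -0.0084 0.1677
top bar a 0.02 50 -0.0299 -0.0087 0.166
top bar a 0.04 30 -0.0292 -0.0176 0.1648
top bar a 0.06 29 -0.0298 -0.0215 0.163
top bar a 0.08 29 -0.0299 -0.0227 0.1648
top bar a 0.1 27 -0.0298 -0.0233 0.1648
top bar a 0.12 23 -0.0296 -0.023 0.1632
top bar a 0.14 25 -0.0299 -0.0239 0.1645
top bar a 0.16 22 -0.0298 -0.0245 0.1654
top bar a 0.18 21 -0.0299 -0.0238 0.163
top bar ends 0.0152956630149412 0.03829324218832665
top vee -1 166 [-0.0986 -0.0703] [-0.0259  0.0261] 0.0834
top vee 1 160 [0.0705 0.0989] [-0.0259  0.0256] 0.0819
```

View pics/wrist7.png

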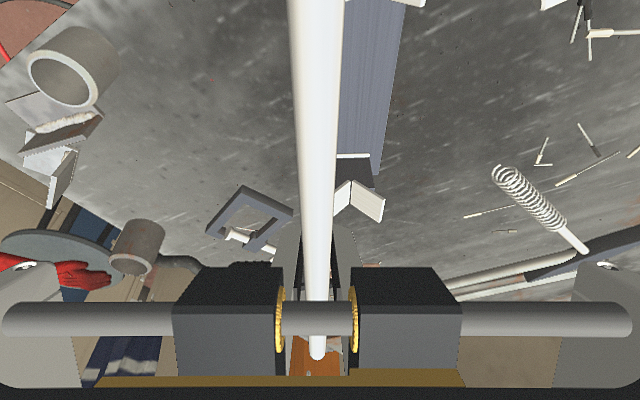

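```bash
python3 -m handwheel '[[[-0.001,0,0.005],[-0.03,0.17,0],1],[[-0.001,0,0.005],[-0.03,0.17,0],1],[[-0.001,0,0.005],[-0.03,0.17,0],1],[[-0.001,0,0.004],[-0.02,0.17,0],1],[[0,0,0],[0,0,0],1]]'; python3 -m handwheel '[[[0,0,0],[0,0,0],1],[[0,0,0],[0,0,0],1]]'
python3 - <<'E'
from h import *
plan([.480,-.346,.14],-27,33,1)
n='wrist'
p,P=cloud(n); d=np.array([np.cos(np.radians(27)),-np.sin(np.radians(27))]); e=np.array([-d[1],d[0]])
Q=P[...,:2]-np.array([.480,-.346]); a=Q@d; b=Q@e; z=P[...,2]
for lo in np.arange(-.2,.2,.03):
    k=(a>=lo)&(a<lo+.03)&(z>.13)&(z<.17)&(abs(b)<.012)
    if k.sum()>5: print('bar a',lo.round(2),k.sum(),((b[k].min()+b[k].max())/2).round(4),np.percentile(z[k],90).round(4),a[k].min(),a[k].max())
p,P=cloud('top'); Q=P[...,:2]-np.array([.480,-.346]); a=Q@d; b=Q@e; k=(abs(b)<.015)&(P[...,2]>.14)&(P[...,2]<.17); print('ends',np.sort(a[k])[[0,3,-4,-1]])
E
```

```text
time: 14.15
tool_pos: [0.48, -0.3454, 0.1609]
ee_rot: [3.141, 0.577, 2.67]
wrist_force: [0.2, 0.1, -5.6]
width: 0.0152
finger_force: 30.0
time: 14.35
tool_pos: [0.4802, -0.3472, 0.1613]
ee_rot: [3.142, 0.577, 2.669]
wrist_force: [-0.3, 0.2, -4.1]
width: 0.0153
finger_force: 30.0
1 turn [0.0004 0.0009 0.0008] n 0.0 shift [-0.005  0.024 -0.425]
bar a -0.14 1905 -0.0021 0.1623 -0.11844710715707014 -0.110000878959514
bar a -0.11 4635 -0.0021 0.1624 -0.1099991813125356 -0.08000334135711061
bar a -0.08 2473 -0.002 0.1624 -0.07999920834710823 -0.05002373056900367
bar a -0.05 1483 -0.0019 0.1624 -0.04999368018549444 -0.020015046151063
bar a -0.02 1476 -0.0 0.1647 -0.019962625834593253 0.009976541893679483
bar a 0.01 644 -0.0018 0.1626 0.010012450921673533 0.039992025374653774
bar a 0.04 259 -0.0018 0.1626 0.04006067898538952 0.06645212446339395
bar a 0.1 103 -0.0019 0.1629 0.1132397451695192 0.12995565506290588
bar a 0.13 217 -0.0015 0.1634 0.1301649578162333 0.15994075952153464
bar a 0.16 90 -0.0015 0.1635 0.1609766368010268 0.1779005163680303
ends [-0.17622758 -0.17492569  0.17948896  0.18208375]
```

```bash
python3 -m handwheel '[[[0,0,0],[0.015,0.03,-0.2],1],[[0,0,0],[0,0,-0.4],1],[[0,0,0],[0,0,-0.4],1],[[0,0,0],[0,0,-0.3],1],[[0,0,0],[0,0,-0.15],1]]'; python3 -m handwheel '[[[0,0,0],[0,0,-0.1],1],[[0,0,0],[0,0,-0.04],1],[[0,0,0],[0,0,-0.02],1],[[0,0,0],[0,0,0],1]]'; python3 -m handwheel '[[[0,0,0],[0,0,-0.04],1],[[0,0,0],[0,0,-0.02],1],[[0,0,0],[0,0,-0.02],1],[[0,0,0],[0,0,0],1],[[0,0,0],[0,0,0],1]]'
```

```text
time: 14.95
tool_pos: [0.4798, -0.3443, 0.0851]
ee_rot: [3.139, 0.572, 2.668]
wrist_force: [-0.7, -0.8, -4.7]
width: 0.0152
finger_force: 30.0
time: 15.35
tool_pos: [0.4813, -0.3459, 0.0814]
ee_rot: [-3.142, 0.578, 2.669]
wrist_force: [1.3, 0.3, -4.1]
width: 0.0149
finger_force: 30.0
time: 15.85
tool_pos: [0.4809, -0.3455, 0.0765]
ee_rot: [3.141, 0.577, 2.669]
wrist_force: [0.3, -0.4, -4.2]
width: 0.0151
finger_force: 30.0
```

```bash
python3 -m handwheel '[[[0,0,0],[0,0,-0.02],1],[[0,0,0],[0,0,-0.02],1],[[0,0,0],[0,0,0],1],[[0,0,0],[0,0,0],1]]';  python3 -m handwheel '[[[0,0,0],[0,0,-0.02],1],[[0,0,0],[0,0,0],1],[[0,0,0],[0,0,0],1]]'
```

```text
time: 16.25
tool_pos: [0.4809, -0.3454, 0.0744]
ee_rot: [3.141, 0.577, 2.669]
wrist_force: [0.4, 1.5, -6.0]
width: 0.015
finger_force: 30.0
time: 16.55
tool_pos: [0.481, -0.3454, 0.0736]
ee_rot: [3.141, 0.577, 2.669]
wrist_force: [0.8, -0.1, -3.4]
width: 0.0152
finger_force: 30.0
```

```bash
python3 -m handwheel '[[[0,0,0],[0,0,-0.016],1],[[0,0,0],[0,0,0],1],[[0,0,0],[0,0,0],1]]';  python3 -m handwheel '[[[0,0,0],[0,0,-0.016],1],[[0,0,0],[0,0,0],1],[[0,0,0],[0,0,0],1]]'
```

```text
time: 16.85
tool_pos: [0.4812, -0.3455, 0.0731]
ee_rot: [3.141, 0.578, 2.669]
wrist_force: [-1.0, 1.3, -2.6]
width: 0.0151
finger_force: 30.0
time: 17.15
tool_pos: [0.4814, -0.3455, 0.0729]
ee_rot: [3.141, 0.579, 2.669]
wrist_force: [-2.0, 5.6, 3.7]
width: 0.0157
finger_force: 30.0
```

```bash
python3 -m handwheel '[[[0,0,0],[0.007,0.014,0],1],[[0,0,0],[0,0,0],1],[[0,0,0],[0,0,0],1]]'; python3 -m handwheel '[[[0,0,0],[0.0,0.0,-0.008],1],[[0,0,0],[0,0,0],1],[[0,0,0],[0,0,0],1]]'
```

```text
time: 17.45
tool_pos: [0.4816, -0.3454, 0.0727]
ee_rot: [-3.141, 0.579, 2.669]
wrist_force: [-2.1, 1.2, 4.2]
width: 0.0153
finger_force: 30.0
time: 17.75
tool_pos: [0.4817, -0.3453, 0.0726]
ee_rot: [-3.141, 0.579, 2.669]
wrist_force: [-3.1, 2.6, 5.4]
width: 0.0153
finger_force: 30.0
```

Seated on support (weight plus ~5 N). Release slowly, and look before withdrawing.

```bash
python3 -m handwheel '[[[0,0,0],[0,0,0],0.9],[[0,0,0],[0,0,0],0.8],[[0,0,0],[0,0,0],0.75],[[0,0,0],[0,0,0],0.7],[[0,0,0],[0,0,0],0.65]]'; python3 -m handwheel '[[[0,0,0],[0,0,0],0.6],[[0,0,0],[0,0,0],0.6]]'
python3 - <<'E'
from h import *
n='wrist'
p,P=cloud(n,'w8'); d=np.array([np.cos(np.radians(27)),-np.sin(np.radians(27))]); e=np.array([-d[1],d[0]])
Q=P[...,:2]-np.array([.480,-.346]); a=Q@d; b=Q@e; z=P[...,2]
for lo in np.arange(-.2,.2,.03):
    k=(a>=lo)&(a<lo+.03)&(z>.062)&(z<.09)&(abs(b)<.011)
    if k.sum()>5: print('bar a',lo.round(2),k.sum(),((b[k].min()+b[k].max())/2).round(4),np.percentile(z[k],90).round(4))
E
```

```text
time: 18.25
tool_pos: [0.4811, -0.3448, 0.0711]
ee_rot: [3.141, 0.577, 2.669]
wrist_force: [0.4, 1.1, -0.1]
width: 0.0318
finger_force: 0.0
time: 18.45
tool_pos: [0.4812, -0.3448, 0.0714]
ee_rot: [3.141, 0.577, 2.669]
wrist_force: [-0.0, -0.8, -0.7]
width: 0.0375
finger_force: 0.0
bar a -0.14 2127 0.0011 0.0743
bar a -0.11 5786 -0.0 0.0741
bar a -0.08 2839 0.0 0.0741
bar a -0.05 1469 0.0007 0.074
bar a -0.02 949 0.0005 0.074
bar a 0.01 637 0.0004 0.074
bar a 0.04 223 0.0001 0.0737
bar a 0.07 13 -0.0007 0.0638
bar a 0.1 129 -0.0001 0.0739
bar a 0.13 211 0.0 0.0742
bar a 0.16 91 -0.0002 0.0744
```

View pics/w8.png

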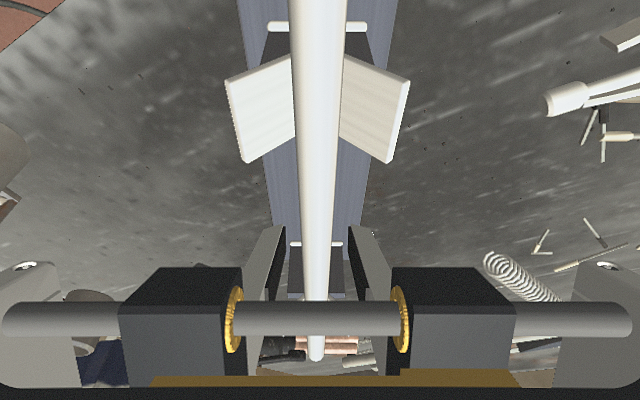

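```bash
python3 -m handwheel '[[[0,0,0],[-0.03,0.01,0.1],0.6],[[0,0,0],[-0.1,0.05,0.2],0.6],[[0,0,0],[-0.2,0.1,0.35],0.6],[[0,0,0],[-0.2,0.1,0.4],0.6],[[0,0,0],[-0.2,0.1,0.5],0.6]]'; python3 -m handwheel '[[[0,0,0],[0,0,0.5],0.6],[[0,0,0],[0,0,0.5],0.6],[[0,0,0],[0,0,0.3],0.6],[[0,0,0],[0,0,0],0.6],[[0,0,0],[0,0,0],0.6]]'
python3 - <<'E'
from h import *
p,P=cloud('top','t9'); d=np.array([np.cos(np.radians(27)),-np.sin(np.radians(27))]); e=np.array([-d[1],d[0]])
Q=P[...,:2]-np.array([.480,-.346]); a=Q@d; b=Q@e; k=(abs(b)<.008)&(P[...,2]>.06)&(P[...,2]<.09); print('ends',np.sort(a[k])[[0,3,-4,-1]])
p,P=cloud('wrist'); Q=P[...,:2]-np.array([.480,-.346]); a=Q@d; b=Q@e; z=P[...,2]
for lo in np.arange(-.2,.2,.06):
    k=(a>=lo)&(a<lo+.06)&(z>.062)&(z<.09)&(abs(b)<.009)
    if k.sum()>5: print(lo.round(2),k.sum(),np.percentile(z[k],90).round(4))
o=robot.get_obs(); print(o['time'],o['tool_pos'],o['wrist_force'])
E
```

```text
time: 19.0
tool_pos: [0.4438, -0.326, 0.1496]
ee_rot: [3.141, 0.576, 2.669]
wrist_force: [0.7, 0.1, -0.0]
width: 0.0376
finger_force: 0.0
time: 19.5
tool_pos: [0.4445, -0.3266, 0.2144]
ee_rot: [-3.142, 0.578, 2.669]
wrist_force: [-0.2, -0.4, -0.5]
width: 0.0379
finger_force: 0.0
ends [-0.17654565 -0.17493233  0.84257764  0.84809929]
-0.14 1471 0.0743
-0.08 1367 0.0743
-0.02 815 0.0741
0.04 569 0.0741
0.1 374 0.0742
0.16 93 0.074
19.6 [ 0.44413023 -0.32615223  0.21241015] [ 0.01975982 -0.52832647 -0.65520211]
```

```bash
python3 -c "
from bench import robot
print(robot.close_job())"
```

```text
the job is handed in; nothing more can be done
None
```

The bar is out of the tube and lying level in both vees of the bar rest, about midway along; I let go, backed the arm clear and handed the job in at about 20 s.

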